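Open the card file and make room in it

ROBOT

A 6-joint arm with a two-finger parallel gripper is mounted at the origin on a cart in front of the work surface, level with it; the furniture and walls round the work are solid. World frame = base frame: x ahead of the robot, y to its left, z up, the work surface at z = 0. Lengths are in m, angles in rad, forces in N, time in s.
With the tool pointing down it reaches from about 0.375 to 0.9 m from the base axis. Payload 3.1 kg.
Tool frame: the origin (TCP) lies midway between the tips of the shut fingers; the grasp point (between the pads) lies 19 mm behind it; z points along the fingers, y is the line along which they close (so a half turn about z gives the same grasp; the last joint's range is limited). The gripper opens to 87 mm and grips with 3 to 60 N. Pads are 19 mm wide; open, the fingers measure 117 mm over their backs; the gripper's body (75 mm by 190 mm) begins 51 mm behind the grasp point.
Start: joints at [1.056, 0.527, 1.433, -0, 1.181, -0.178], TCP at [0.207, 0.59, 0.223] pointing down, gripper open.
Joint ranges: [-3.08, 3.08], [-0.75, 2.2], [0.22, 2.44], [-1.43, 4.57], [0, 2.65], [-2.85, 2.85]. Speed limits (rad/s): [2.79, 2.79, 3.14, 3.14, 3.14, 3.14].

INTERFACE

Orientations are given as a unit quaternion [x, y, z, w].
In Python, from rig import get_obs, cams, job gives the robot as it stands.
- The arm moves only by the tool servo_tool, never from a script. Its argument "moves" is text: rows parted by semicolons, each of 5 numbers parted by spaces: the shift along the tool's x, y, z in m, then the turn about the tool's z in degrees, then the finger opening in m, from 0 to 0.087. In form: dx dy dz spin claw; .... A call has 1 to 10 rows; each row is the pose to reach, as a shift and turn from the pose commanded when the call began, along the tool's axes at that moment; what a row does not reach only later rows make up. A row lasts 1/12 s, in which the tool goes at most 41.7 mm and 7.16 degrees, less where a joint would pass 70% of its speed; a pose out of reach is approached as far as the arm can. A call with a gripper value outside its range is refused whole. The fingers move at their own pace and stop on an object; "grip_force" is the grip in N (left out, the last holds). Time passes only in rows, so rows that repeat a pose let the fingers close. It gives the time, the measured TCP pose, the force, the opening and the grip force at its end, in the units of the state.
- get_obs(): the state, without advancing time (a new reading comes with each control period).
- cams.camera(name): name is "scene" or "top" or "wrist"; returns the picture (400x640x3 uint8, blue, green, red); there is no depth.
- cams.camera_model(name): a dict with "fx", "fy", "cx", "cy" (pixels), "R" (3x3) and "t" (3): a world point X has camera coordinates R X + t. Camera axes: x right, y down, z forward; pixel columns grow to the right and rows downward; lengths in m; the calibration is good to about 2 mm. A picture is of the moment at which its call begins: read the wrist's pose just before it. camera_model takes no time and is no camera call; for the wrist camera it gives the pose at the moment of the call.
- job.hand_in(): hands the job in; it is judged then, once.
The state is a dict: "time": time; "q": joint angles; "joint_velocities": joint speeds; "joint_torque": joint torques, N m; "position": TCP position; "tool_rot": TCP orientation; "ft_force": force on the tool from outside, world axes, zero at the start; "moment": the same for the moment, N m; "grip_width": finger opening in m; "grip_force": force on a finger pad.
Only numpy, scipy, OpenCV 4.12 (cv2) and the standard library are available. Lean on these libraries where they do the work, as an engineer would, in place of code of your own. Each camera call takes 0.05 s, during which the arm holds its last target. There are 200 camera calls.

TASK

Using only pushes of your fingertips, gripping nothing, flip the lid of the grey card file box on the table up and over until it leans back open by its own weight. Then reach into the box, push the steel card stop fully back towards the standing cards, and take the hand away. Leave the things around the box where they are.

Things in the scene. Friction and masses are not known exactly. Their poses are not given: they have to be found in the camera images.
- card_file: Grey card file box, fixed, 150 mm deep (x) x 130 wide (y), body 60 mm high, walls and floor 4 mm, open on top under its cap-shaped lid. Origin: centre of the underside; +x points from the front (roller side, towards the robot) to the back (hinge side), z up. Standing cards fill the rear inside (x +41 to +71 mm, top at z 81 mm); in front is empty space and the steel stop.
- lid_hinge (a point): Middle of the lid's hinge line, which runs along the box's y axis on top of the back wall (75 mm behind the box centre, 60 mm above the table).
- lid_lip (a point): Centre of the free-turning steel roller (10 mm thick, 72 mm long) on a tongue, 4 mm thick and 80 wide, out from the lid's front. Shut: 184 mm in front of the hinge (34 in front of the box), 34 mm above the hinge. Lid: hollow cap 150 x 130 x 40 mm, walls 3, about 0.13 kg. Pushing the roller level towards the hinge (about 4 N), or lifting it, raises the lid. Moves with the lid.
- lid (a joint): Opening angle of the lid, rad: 0 shut, 1.57 upright, 2.0 fully open against its stop, leaning back. The hinge is loose: below about 1.1 the lid falls shut, beyond about 1.4 it falls open by itself.
- stop_face (a point): Middle of the top edge of the card stop, an upright steel plate 5 mm thick and 116 mm wide that slides along the box's x inside the box. The point lies on its front face, 76 mm above the table (16 mm above the box's rim; top of its 7 mm bead 80 mm); the plate reaches to the box's floor. In front of it is an empty space 52 to 68 mm long, 122 mm wide.
- stop (a joint): Position of the card stop, m: 0 at its front end (face 19 mm in front of the box centre), 0.052 fully back just before the standing cards. It slides with about 1 N of friction and stays where it is left.
- card_bundle: Loose flat bundle of white cards, 72 x 101 x 12 mm; a bystander. Origin: centre of the underside.
- closed_box: Loose small closed box, dark top and grey sides, 58 x 96 x 31 mm; a bystander (its lid does not open). Origin: centre of the underside.
- label_roll: Loose white roll of labels standing on end, 64 mm across, 38 mm high; a bystander. Origin: centre of the underside.
- marker: Loose black-capped marker pen, 138 mm long, 18 mm thick; a bystander. Origin: centre of the underside.
- yellow_roll: Loose yellow roll of tape, 92 mm across, 19 mm high; a bystander. Origin: centre of the underside.
- stapler: Loose desk stapler, 30 x 130 x 56 mm; a bystander. Origin: centre of the underside.

How it is judged:
By the outcome, as a careful person would: the job done as asked, in the order asked, and still so for the second after the job is handed in, with the robot touching nothing.
It also fails if it takes over 54 s, if anything falls off the work surface, if the arm or the gripper's body presses on something with over 40 N, if the wrist force passes 120 N, or if a joint passes its speed limit or range.

## Working session

There is one attempt and no reset: what is moved stays moved. The work goes in short steps, Python scripts to look and compute and a tool call to move; the robot and the scene stay as the last step left them, time stands still between calls to the robot, and variables do not carry over. Pictures are saved under pics/ and viewed, at most 10 in all, crops included, and the job is handed in when it is done.

Besides the shell and the picture viewer there is one more tool, called after "Emit:" by a JSON object that holds its "fn" and its "kwargs". servo_tool: Moves the arm, as the interface text tells. Its arguments: {"type":"object","properties":{"moves":{"type":"string"},"grip_force":{"type":"number"}},"required":["moves"]}

```bash
ls; mkdir -p pics; python3 - <<'E'
from rig import get_obs,cams
import cv2
o=get_obs();print(o)
for n in("scene","top"):
    cv2.imwrite(f"pics/{n}0.png",cams.camera(n));m=cams.camera_model(n);print(n,m)
E
```

```text
pics
{'time': 0.0, 'q': array([ 1.05550960e+00,  5.28507494e-01,  1.43390756e+00, -4.67908202e-05,
        1.18138814e+00, -1.78506981e-01]), 'joint_velocities': array([ 0.00011637,  0.00015795, -0.00161949, -0.00047326,  0.00243208,
       -0.00059782]), 'joint_torque': array([ 1.11293843e-04, -4.40038133e+01, -1.76591724e+01,  6.31416868e-02,
        5.84713288e-02, -2.00482464e-04]), 'position': array([0.20614997, 0.58924044, 0.22154457]), 'tool_rot': array([ 1.67586331e-01,  9.85856785e-01, -1.04678905e-03, -3.55426441e-04]), 'ft_force': array([ 0.56488232, -0.44206149,  0.71220428]), 'moment': array([-0.00332398,  0.00676192, -0.04866213]), 'grip_force': 0.0, 'grip_width': 0.08690581955467355}
scene {'fx': 417.853800133055, 'fy': 417.853800133055, 'cx': 323.7567646606003, 'cy': 203.55040752588042, 'R': array([[ 0.63215863, -0.77463967,  0.01757426],
       [-0.31489988, -0.27757112, -0.90763007],
       [ 0.70796436,  0.56823204, -0.41940292]]), 't': array([-0.19629778,  0.28449684,  0.56949204])}
top {'fx': 437.1762030921882, 'fy': 437.1762030921882, 'cx': 315.9977962726438, 'cy': 199.1055282379343, 'R': array([[ 0.02184313, -0.9995795 ,  0.01907118],
       [-0.99336427, -0.02385391, -0.11250963],
       [ 0.11291724, -0.01648707, -0.9934676 ]]), 't': array([0.15104282, 0.53606673, 1.1493907 ])}
```

View pics/scene0.png

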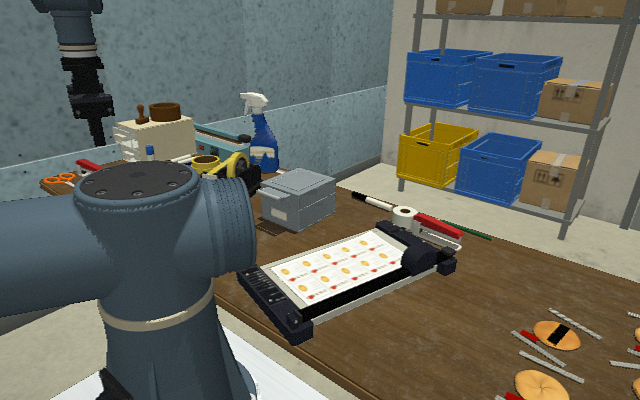

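View pics/top0.png

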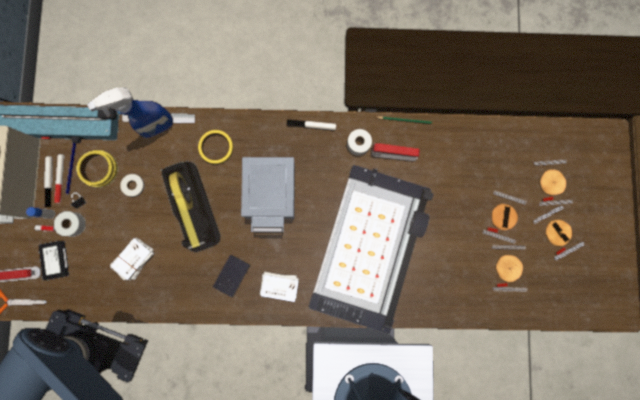

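The scene view shows the box at about (298,198), its roller on the robot side. The top view shows the lid at about (243–293, 157–217), the roller near (267,230), the white bundle at (279,286) and the dark box at (231,276). Next I measure the lid and roller.

```bash
cat > h.py <<'E'
import numpy as np,cv2
from rig import get_obs,cams
def ray(n,px,z,m=None):
    m=m or cams.camera_model(n);c=-m["R"].T@m["t"]
    d=m["R"].T@np.array([(px[0]-m["cx"])/m["fx"],(px[1]-m["cy"])/m["fy"],1]);return c+d*(z-c[2])/d[2]
def proj(n,X):
    m=cams.camera_model(n);p=m["R"]@np.asarray(X)+m["t"];return p[0]/p[2]*m["fx"]+m["cx"],p[1]/p[2]*m["fy"]+m["cy"]
E
python3 - <<'E'
from h import *
im=cv2.imread("pics/top0.png");hsv=cv2.cvtColor(im,cv2.COLOR_BGR2HSV)
m=((hsv[...,1]<60)&(hsv[...,2]>90)).astype(np.uint8)*255
m[:140]=0;m[245:]=0;m[:,:228]=0;m[:,310:]=0
lid=m.copy();lid[213:]=0
for z,mm in((.1,lid),(.094,m)):
    c=max(cv2.findContours(mm,0,2)[0],key=cv2.contourArea)
    b=cv2.boxPoints(cv2.minAreaRect(c));print(cv2.boundingRect(c));print(np.round([ray("top",p,z) for p in b],3))
for r in range(205,240,2):
    x=np.where(m[r])[0];print(r,(x.min(),x.max()) if len(x) else '',end=' ')
im=cv2.resize(im[145:300,215:320],None,fx=5,fy=5*.77);cv2.imwrite("pics/c.png",im)
E
```

```text
(240, 156, 55, 57)
[[0.63  0.361 0.1  ]
 [0.634 0.223 0.1  ]
 [0.49  0.219 0.1  ]
 [0.487 0.355 0.1  ]]
(240, 156, 55, 77)
[[0.632 0.362 0.094]
 [0.635 0.223 0.094]
 [0.44  0.218 0.094]
 [0.437 0.354 0.094]]
205 (np.int64(241), np.int64(294)) 207 (np.int64(241), np.int64(294)) 209 (np.int64(241), np.int64(294)) 211 (np.int64(240), np.int64(294)) 213 (np.int64(241), np.int64(294)) 215 (np.int64(241), np.int64(294)) 217 (np.int64(251), np.int64(294)) 219 (np.int64(251), np.int64(283)) 221 (np.int64(251), np.int64(283)) 223 (np.int64(251), np.int64(284)) 225 (np.int64(251), np.int64(283)) 227 (np.int64(250), np.int64(283)) 229 (np.int64(250), np.int64(283)) 231 (np.int64(251), np.int64(283)) 233  235  237  239
```

View pics/c.png

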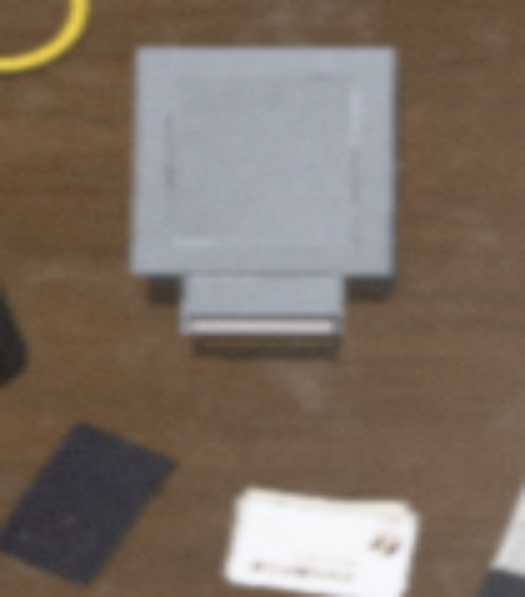

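The crop shows the roller at about (267.5,229.4) in the top image, the lid's back edge near row 156 and a clear gap in front of the roller. Estimate: hinge (0.632,0.292), roller (0.446,0.287), yaw 1.6°. I'll move above the place in front of the roller.

Emit:
{"fn": "servo_tool", "kwargs": {"moves": "-0.03 -0.02 0 -3 0; -0.06 -0.047 0 -6 0; -0.09 -0.07 0 -9 0; -0.12 -0.094 0 -12 0; -0.15 -0.117 0 -15 0; -0.18 -0.14 0 -18 0; -0.21 -0.164 0 -20.9 0; -0.24 -0.188 0 -20.9 0; -0.27 -0.211 0 -20.9 0; -0.283 -0.221 0 -20.9 0", "grip_force": 10}}

```text
time: 0.93
position: [0.4025, 0.2844, 0.2224]
tool_rot: [-0.013, 1.0, -0.001, 0.0]
ft_force: [0.3, -0.2, 0.9]
grip_width: 0.0281
grip_force: 0.0
```

Emit:
{"fn": "servo_tool", "kwargs": {"moves": "0 0 0 0 0; 0 0 0 0 0; 0 0 0 0 0"}}

```text
time: 1.18
position: [0.3999, 0.2882, 0.2223]
tool_rot: [-0.014, 1.0, 0.0, -0.001]
ft_force: [-0.6, 0.3, 1.0]
grip_width: 0.0083
grip_force: 0.0
```

```bash
python3 - <<'E'
from h import *
o=get_obs();print(o)
m=cams.camera_model("wrist");print(m);cv2.imwrite("pics/w1.png",cams.camera("wrist"))
E
```

```text
{'time': 1.1833, 'q': array([ 3.96989836e-01,  3.51317339e-01,  1.75670873e+00,  7.45397409e-04,
        1.03440195e+00, -1.20210108e+00]), 'joint_velocities': array([ 0.02336895, -0.00016942, -0.00045193, -0.00439132, -0.00088818,
       -0.00244833]), 'joint_torque': array([-7.12055694e-01, -3.32965207e+01, -1.54795092e+01, -4.02581692e-02,
        7.20059825e-02,  4.66137226e-04]), 'position': array([0.39988497, 0.28822434, 0.22234095]), 'tool_rot': array([-1.39562409e-02,  9.99902468e-01,  1.41061643e-04, -5.07086111e-04]), 'ft_force': array([-0.57867331,  0.3118833 ,  0.99505781]), 'moment': array([-0.03013833, -0.00338835,  0.01163238]), 'grip_force': 0.0, 'grip_width': 0.008331085904807047}
{'fx': 283.6252821009069, 'fy': 283.6252821009069, 'cx': 318.76462758189166, 'cy': 198.15964567412564, 'R': array([[-2.80774723e-02,  9.99605700e-01, -3.17417509e-04],
       [ 9.60439403e-01,  2.70653614e-02,  2.77170739e-01],
       [ 2.77070042e-01,  7.47739347e-03, -9.60820629e-01]]), 't': array([-0.27713485, -0.42465645,  0.27734588])}
```

View pics/w1.png

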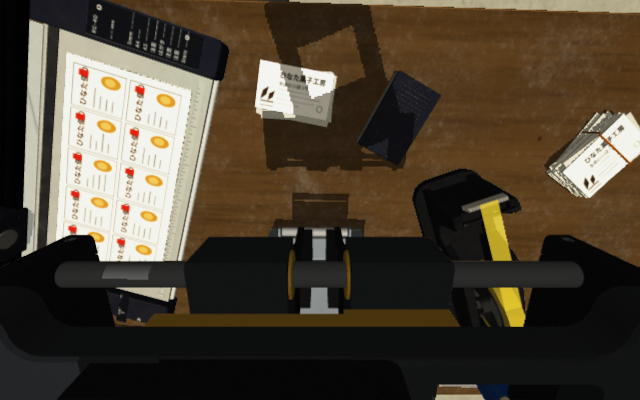

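The wrist view shows the roller peeking out at about (316,228), which puts its front at x≈0.440, y≈0.288 and agrees with the estimate. Now down in front of it, then feel for contact.

Emit:
{"fn": "servo_tool", "kwargs": {"moves": "0 0 0.035 0 0; 0 0 0.07 0 0; 0 0 0.105 0 0; 0 0 0.14 0 0; 0 0 0.158 0 0; 0 0 0.158 0 0; -0.01 0 0.158 0 0; -0.02 0 0.158 0 0; -0.02 0 0.158 0 0; -0.02 0 0.158 0 0"}}

```text
time: 2.07
position: [0.4231, 0.2892, 0.0663]
tool_rot: [-0.014, 1.0, 0.001, 0.002]
ft_force: [-0.8, -0.5, -0.6]
grip_width: 0.0008
grip_force: 0.0
```

Emit:
{"fn": "servo_tool", "kwargs": {"moves": "-0.003 0 0 0 0; -0.006 0 0 0 0; -0.009 0 0 0 0; -0.012 0 0 0 0; -0.014 0 0 0 0; -0.014 0 0 0 0; -0.014 0 0 0 0"}}

```text
time: 2.65
position: [0.4314, 0.2885, 0.064]
tool_rot: [-0.014, 1.0, -0.0, -0.003]
ft_force: [-5.0, 2.1, 0.8]
grip_width: 0.0004
grip_force: 2.3
```

Contact at about 5 N. I'll follow the roller's arc part way and check.

Emit:
{"fn": "servo_tool", "kwargs": {"moves": "-0.003 0 -0.006 0 0; -0.006 0 -0.015 0 0; -0.010 0 -0.028 0 0; -0.015 0 -0.042 0 0; -0.020 0 -0.053 0 0; -0.020 0 -0.056 0 0; -0.020 0 -0.056 0 0"}}

```text
time: 3.23
position: [0.4555, 0.2894, 0.1216]
tool_rot: [-0.014, 1.0, 0.0, 0.001]
ft_force: [-0.5, 1.1, 0.2]
grip_width: 0.0006
grip_force: 0.4
```

```bash
python3 - <<'E'
from h import *
cv2.imwrite("pics/s2.png",cv2.resize(cams.camera("scene")[130:250,220:370],None,fx=4,fy=4))
E
```

```text
(no output)
```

View pics/s2.png

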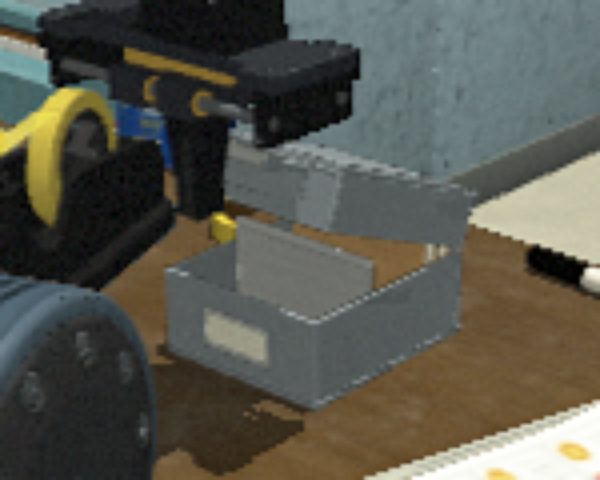

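The lid is up about 20° on the finger, the roller against its front. Continuing along the arc.

Emit:
{"fn": "servo_tool", "kwargs": {"moves": "-0.006 0 -0.012 0 0; -0.013 0 -0.024 0 0; -0.022 0 -0.038 0 0; -0.032 0 -0.050 0 0; -0.043 0 -0.063 0 0; -0.055 0 -0.073 0 0; -0.067 0 -0.082 0 0; -0.079 0 -0.090 0 0; -0.091 0 -0.096 0 0; -0.100 0 -0.100 0 0"}}

```text
time: 4.12
position: [0.5553, 0.2919, 0.2202]
tool_rot: [-0.014, 1.0, -0.0, 0.0]
ft_force: [0.2, -0.2, -0.0]
grip_width: 0.0002
grip_force: 0.1
```

Emit:
{"fn": "servo_tool", "kwargs": {"moves": "-0.010 0 -0.003 0 0; -0.019 0 -0.006 0 0; -0.027 0 -0.008 0 0; -0.035 0 -0.009 0 0; -0.042 0 -0.010 0 0; -0.049 0 -0.010 0 0; -0.055 0 -0.010 0 0; -0.061 0 -0.010 0 0; -0.066 0 -0.010 0 0; -0.070 0 -0.010 0 0"}}

```text
time: 4.95
position: [0.625, 0.294, 0.2304]
tool_rot: [-0.014, 1.0, -0.0, -0.0]
ft_force: [-0.2, 0.6, -0.6]
grip_width: 0.0006
grip_force: 0.0
```

```bash
python3 - <<'E'
from h import *
cv2.imwrite("pics/s3.png",cv2.resize(cams.camera("scene")[100:250,220:370],None,fx=4,fy=4))
E
```

```text
(no output)
```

View pics/s3.png

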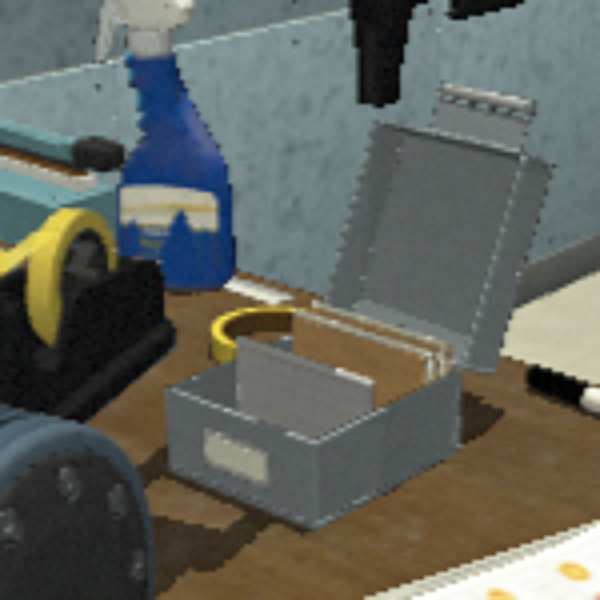

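The lid leans fully open. In the original scene image the stop's top edge runs from about (280,185) to (313,196). I'll move back above the empty space and measure the stop there.

Emit:
{"fn": "servo_tool", "kwargs": {"moves": "0.03 0 0 0 0; 0.06 0 0 0 0; 0.09 0 0 0 0; 0.115 0.004 0 0 0; 0.115 0.0 0 0 0; 0.115 0 0 0 0; 0.115 0 0 0 0"}}

```text
time: 5.58
position: [0.5105, 0.291, 0.2311]
tool_rot: [-0.014, 1.0, 0.0, 0.001]
ft_force: [0.4, -0.8, 0.5]
grip_width: -0.0001
grip_force: 0.0
```

```bash
python3 - <<'E'
from h import *
for p in((280,185),(313.3,195.7),(296.6,190.4)): print(ray("scene",p,.08))
for p in((167/4+220,385/4+100),(320/4+220,437/4+100)): print("rim front",ray("scene",p,.06))
print(get_obs()["position"])
cv2.imwrite("pics/t4.png",cv2.resize(cams.camera("top")[120:250,210:340],None,fx=4.5,fy=4.5))
E
```

```text
[0.53434989 0.33369808 0.08      ]
[0.53927623 0.2222225  0.08      ]
[0.53655497 0.2762807  0.08      ]
rim front [0.48258061 0.34954549 0.06      ]
rim front [0.49015693 0.22266301 0.06      ]
[0.5104576  0.29096048 0.23112537]
```

View pics/t4.png

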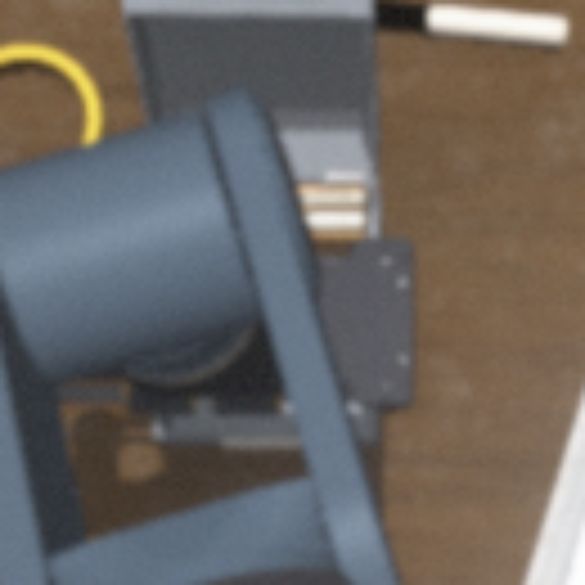

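The arm hides most of the box in the top view, with the cards visible at about (335,210) of the crop. From the scene rays the stop's face is near x 0.536 and the front inner wall near 0.487, so x 0.511 is mid-gap. I'll descend and push.

Emit:
{"fn": "servo_tool", "kwargs": {"moves": "-0.001 0 0.035 0 0; -0.001 0 0.07 0 0; -0.001 0 0.105 0 0; -0.001 0 0.135 0 0; -0.001 0 0.16 0 0; -0.001 0 0.18 0 0; -0.001 0 0.196 0 0; -0.001 0 0.196 0 0; -0.001 0 0.196 0 0"}}

```text
time: 6.38
position: [0.5112, 0.2906, 0.0335]
tool_rot: [-0.014, 1.0, -0.0, -0.001]
ft_force: [-0.4, -0.6, 1.2]
grip_width: 0.0004
grip_force: 0.0
```

Emit:
{"fn": "servo_tool", "kwargs": {"moves": "-0.008 0 0 0 0; -0.016 0 0 0 0; -0.024 0 0 0 0; -0.032 0 0 0 0; -0.040 0 0 0 0; -0.047 0 0 0 0; -0.054 0 0 0 0; -0.060 0 0 0 0; -0.060 0 0 0 0"}}

```text
time: 7.13
position: [0.5727, 0.2926, 0.0347]
tool_rot: [-0.014, 1.0, 0.0, 0.001]
ft_force: [-0.7, -0.3, -0.6]
grip_width: 0.0007
grip_force: 0.0
```

Emit:
{"fn": "servo_tool", "kwargs": {"moves": "-0.002 0 0 0 0; -0.004 0 0 0 0; -0.006 0 0 0 0; -0.007 0 0 0 0; -0.008 0 0 0 0; -0.008 0 0 0 0; -0.008 0 0 0 0"}}

```text
time: 7.72
position: [0.5756, 0.2925, 0.0343]
tool_rot: [-0.014, 1.0, -0.001, -0.003]
ft_force: [-5.5, 0.1, 4.7]
grip_width: 0.0004
grip_force: 2.9
```

Emit:
{"fn": "servo_tool", "kwargs": {"moves": "-0.002 0 0 0 0; -0.004 0 0 0 0; -0.004 0 0 0 0; -0.004 0 0 0 0"}}

```text
time: 8.05
position: [0.5755, 0.2925, 0.0343]
tool_rot: [-0.014, 1.0, -0.001, -0.007]
ft_force: [-12.5, 0.2, 9.7]
grip_width: 0.0004
grip_force: 6.5
```

It's rigid at 12 N, so the stop is at its end. Backing off, then up and away.

Emit:
{"fn": "servo_tool", "kwargs": {"moves": "0.01 0 0 0 0; 0.025 0 0 0 0; 0.035 0 0 0 0; 0.045 0 0 0 0; 0.05 0 0 0 0; 0.05 0 -0.03 0 0; 0.05 0 -0.065 0 0; 0.05 0 -0.10 0 0; 0.05 0 -0.14 0 0; 0.05 0 -0.18 0 0"}}

```text
time: 8.88
position: [0.5325, 0.2913, 0.216]
tool_rot: [-0.014, 1.0, -0.0, 0.0]
ft_force: [1.2, 0.1, -0.7]
grip_width: 0.0006
grip_force: 0.0
```

Emit:
{"fn": "servo_tool", "kwargs": {"moves": "0.03 0.03 -0.02 0 0; 0.05 0.06 -0.03 0 0; 0.07 0.09 -0.03 0 0; 0.09 0.12 -0.03 0 0; 0.11 0.15 -0.03 0 0; 0.13 0.18 -0.03 0 0; 0.15 0.21 -0.03 0 0; 0.15 0.21 -0.03 0 0; 0.15 0.21 -0.03 0 0; 0.15 0.21 -0.03 0 0"}}

```text
time: 9.72
position: [0.3769, 0.497, 0.2444]
tool_rot: [-0.014, 1.0, -0.0, 0.0]
ft_force: [0.3, 0.2, -0.9]
grip_width: 0.0007
grip_force: 0.0
```

```bash
python3 - <<'E'
from h import *
a=cams.camera("scene")[100:250,220:370];b=cams.camera("top")[110:300,200:350]
cv2.imwrite("pics/f.png",np.hstack([cv2.resize(a,(400,400)),cv2.resize(b,(316,400))]))
E
```

```text
(no output)
```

View pics/f.png

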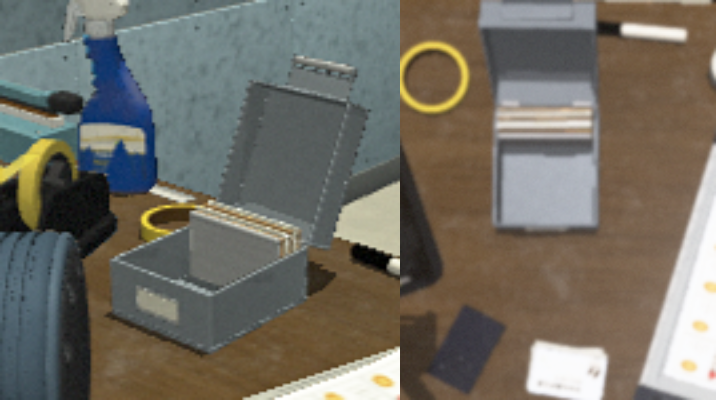

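The lid leans back open (roller at about (325,65) in the scene half), the stop is against the cards (top half, about (545,135)), and the neighbours haven't moved.

```bash
python3 -c "
from rig import job
print(job.hand_in())"
```

```text
the job is handed in; nothing more can be done
None
```

The job is handed in: the lid leans back open, the card stop is pushed fully back against the cards, and the hand is clear; the things around the box that the last pictures show had not moved.

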